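# Refit and lock the glue pot on its base

## Task

Put the empty glue pot back on the gluing unit: lower it in the grip, without dropping it, over the two alignment pegs (large hole over the thick peg) until its foot plate lies flat on the deck, and let go. Then slide the lock all the way to its end stop, so that its tongue covers the edge of the foot plate. Leave the other things on the bench where they are.

Things in the scene. Friction and masses are not known exactly. Their poses are not given: they have to be found in the camera images.
- pot: Empty aluminium glue pot, loose, about 0.4 kg: foot plate 86 mm (x) by 160 mm (y) by 10 mm thick; on it a round open bowl (diameter 72 mm below, 84 mm at the rim, rim 65 mm up) and a wooden carrying bar. A through hole in the plate on either side of the bowl: see large_hole. Origin: centre of the plate's underside; z up. Starts upright on the bench, yaw within 0.7 rad of 0.
- bail (a point): Centre of the pot's carrying bar, 98 mm above the pot's underside; pot's axes. The bar runs along the pot's y, 87 mm long, section 12 mm (x) by 12 mm (z); two flat struts 12 mm by 5 mm at y = +-41 mm carry it. 27 mm are free between bar and bowl rim.
- large_hole (a point): Centre of the pot's large hole (19 mm), on the plate's top face, 10 mm above the underside, at y = +54 mm of the pot. The small hole (13 mm) is at y = -54 mm. Both can be seen from above.
- base: Base of the gluing unit, fixed: a low grey casing 110 mm (x) by 340 mm (y -150 to +190 mm), flat deck 35 mm above the bench. Origin: on the bench below the middle between its two pegs; z up; yaw within 0.3 rad of 0. It stands left or right of the pot. A motor housing (y -150 to -100 mm, 90 mm above the bench) is at the thin peg's end, the lock at the thick peg's end.
- seat (a point): Point on the deck midway between the pegs, 35 mm above the bench, base's axes. The seated pot has its origin here and its axes along the base's.
- thick_peg (a point): Tip of the thick steel peg (16 mm), at y = +54 mm of the base, 24 mm above the deck. The thin peg (10 mm, same height) is at y = -54 mm. Both are straight for 16 mm, then taper by 3.5 mm in radius to the tip.
- lock (a joint): Lock slide, m: 0 = fully open, 0.036 = end stop, shut; grows as it moves along the base's -y, towards the pot. Starts at 0 to 0.012. Friction about 2 N, no spring, stays where left. Shut, its flat tongue (30 mm wide, 5 mm thick, underside 13 mm above the deck) covers the last 12 mm of the seated foot plate; a plate not down on the deck blocks it.
- lock_grip (a point): Point to grip on the lock's upright knob, on its axis, 77 mm above the bench; base's axes. The knob is a dark steel block 14 mm (x) by 26 mm (y), from 53 to 89 mm above the bench; it is 144 mm along the base's y from the seat when fully open, 108 mm when shut.
- jar: Bystander: closed glass jar, 66 mm wide, 85 mm tall, standing behind the pot and base. Origin under its centre.
- tube_a: Bystander: cardboard tube standing on end, 36 mm wide, 110 mm tall, at the back left. Origin under its centre.
- tube_b: Bystander: cardboard tube standing on end, 36 mm wide, 90 mm tall, at the back right. Origin under its centre.
- tape: Bystander: cardboard ring lying flat, 80 mm wide, 22 mm tall, close to the robot. Origin under its centre.
- brush: Bystander: brush 170 mm long lying on the bench close to the robot.
- scraper: Bystander: scraper 200 mm long lying on the bench at the left.
- mug: Bystander: white mug, 76 mm wide, 85 mm tall, standing at the right. Origin under its centre.
Mind the look-alikes: they are no part of the job. Leave any green, red or yellow look-alike of the pot alone.

How it is judged:
On the way, in this order (a step that is already met when the one before it is completed fails the run):
1. the pot is lowered over the pegs by the gripper: still held, its underside within 18 mm of the deck (z of pot in the frame of seat below 0.018 m and horizontal distance between pot and seat below 0.008 m and contact force between the fingers and pot above 0.5 N), for 0.03 s.
2. the pot is seated and let go: its foot plate flat on the deck, over both pegs (z of pot in the frame of seat below 0.0025 m and horizontal distance between pot and seat below 0.004 m and horizontal distance between large_hole and thick_peg below 0.006 m and angle between pot's own z axis and vertical below 0.03 rad and contact force between the fingers and pot below 0.1 N), for 0.2 s.
3. the lock is slid to within 3 mm of its end stop, over the seated pot (z of pot in the frame of seat below 0.0025 m and horizontal distance between pot and seat below 0.004 m and horizontal distance between large_hole and thick_peg below 0.006 m and angle between pot's own z axis and vertical below 0.03 rad and value of joint lock above 0.033 m), for 0.2 s.
At the end, for the whole second after the job is handed in: The pot is at rest on the base, both pegs through its plate: underside within 2.5 mm of the deck, origin within 4 mm of the seat point, large hole within 6 mm of the thick peg's axis, tilt below 0.03 rad; and the lock is within 3 mm of its end stop (joint above 0.033). All released (all of step 3 and linear speed of pot below 0.02 m/s); the robot touches nothing.
It fails at once if another thing on the bench is moved by more than 40 mm (distance of any of jar, tube_a, tube_b, tape, brush, scraper, mug from where it was at the start of the episode above 0.04 m).
It also fails if it takes over 48 s, if anything falls off the work surface, if the arm or the gripper's body presses on something with over 40 N, if the wrist force passes 120 N, or if a joint passes its speed limit or range.

## Robot

A 6-joint arm with a two-finger parallel gripper is mounted at the origin on the work surface. World frame = base frame: x ahead of the robot, y to its left, z up, the work surface at z = 0. Lengths are in m, angles in rad, forces in N, time in s.
With the tool pointing down it reaches from about 0.325 to 0.9 m from the base axis. Payload 6.1 kg.
Tool frame: the origin (TCP) lies on the front face of the gripper's body, between the roots of the fingers; the fingertips stand 73 mm ahead of it and the grasp point (between the pads) lies 54 mm ahead of it; z points along the fingers, y is the direction in which the jaws open and shut (so a half turn about z gives the same grasp; the last joint's range is limited). The gripper opens to 85 mm and grips with 20 to 120 N. Pads are 22 mm wide; open, the fingers measure 114 mm over their backs; the gripper's body (76 mm by 85 mm) begins 54 mm behind the grasp point. The pads swing forward as they close: fully open they stand 13 mm farther back than shut.
Start: joints at [-1.461, 0.22, 1.526, -0, 1.395, -0.126], TCP at [0.146, -0.608, 0.304] pointing down, gripper open.
Joint ranges: [-2.98, 2.98], [-0.91, 2.08], [0.09, 2.57], [-1.24, 4.39], [0.2, 2.65], [-2.68, 2.68]. Speed limits (rad/s): [2.57, 2.57, 3.01, 3.14, 3.14, 3.14].

## Interface

Orientations are given as a unit quaternion [w, x, y, z].
In Python, from station import env, read_camera gives the robot as it stands. Calls block until the motion is done:
- env.move_to(position, orientation): joint-space move of the TCP to a pose.
- env.move_linear(position, max_speed=0.15, frame=None, threshold=None): straight line of the TCP; frame=None keeps the orientation; max_speed is the mean speed in m/s. With threshold (N) it stops when the force on the tool has changed by that much, and returns True; else False.
- env.move_joints(angles): joint-space move.
- env.grip(opening, squeeze=None): opening from 0.0 (shut) to 1.0 (fully open); squeeze is the grip in N (None keeps the last); returns when the fingers have stopped.
- env.hold(seconds).
- env.inverse_kinematics(position, orientation): joint angles nearest the present ones, or None.
- read_camera(name): name is "side" or "top" or "wrist"; returns a dict with "frame" (420x560x3 uint8, red, green, blue), "intrinsics" (3x3 intrinsics, pixels), "world_from_camera" (4x4, takes a point from camera to world coordinates). Camera axes: x right, y up, looking along -z (the intrinsics and any distortion apply to the point x, -y, -z); pixel columns grow to the right and rows downward; lengths in m; the calibration is good to about 2 mm. A picture is of the moment at which its call begins. There is no depth.
A pose or a line that the arm cannot do raises env.MotionError and nothing moves.
- env.close_job(): hands the job in, once; it reports no verdict.
Readings, each from a call of its own:
- env.read_time(): time.
- env.read_q(): joint angles.
- env.read_qd(): joint speeds.
- env.read_tau(): joint torques, N m.
- env.read_tool_pos(): TCP position.
- env.read_orientation(): TCP orientation.
- env.read_ft_force(): force on the tool from outside, world axes, zero at the start.
- env.read_torque(): the same for the moment, N m.
- env.read_opening(): opening from 0.0 (shut) to 1.0 (fully open).
Only numpy, scipy, OpenCV 4.12 (cv2) and the standard library are available. Lean on these libraries where they do the work, as an engineer would, in place of code of your own. Each camera call takes 0.05 s, during which the arm holds its last target. There are 200 camera calls.

## Working session

There is one attempt and no reset: what is moved stays moved. The work goes in short steps, each a Python script; the robot and the scene stay as the last script left them, time stands still between calls to the robot, and variables do not carry over. Pictures are saved under pics/ and viewed, about 8 in all and at most 12, crops included, and the job is handed in when it is done.

```bash
ls; mkdir -p pics; cat > h.py <<'E'
import numpy as np, cv2
from station import env, read_camera
def snap(n,f):
    c=read_camera(n); cv2.imwrite(f'pics/{f}.png',c['frame'][:,:,::-1]); np.savez(f'pics/{f}.npz',**c); return c
def ray(c,px,z):
    K=np.array(c['intrinsics']);T=np.array(c['world_from_camera'])
    d=np.linalg.inv(K)@[px[0],px[1],1]; d=T[:3,:3]@[d[0],-d[1],-d[2]]; o=T[:3,3]
    return o+d*(z-o[2])/d[2]
def proj(c,p):
    K=np.array(c['intrinsics']);T=np.linalg.inv(np.array(c['world_from_camera']))
    q=T[:3,:3]@np.array(p)+T[:3,3]; q=K@[q[0],-q[1],-q[2]]; return q[:2]/q[2]
E
python3 - <<'E'
from h import *
a=[snap(n,n+'0') for n in ('top','side')]
for c in a: print(c['world_from_camera'],c['intrinsics'],[k for k in c])
E
```

```text
pics
[[-0.00437116  0.98247583 -0.18633878  0.18289398]
 [-0.99996764 -0.00555311 -0.00582158 -0.00165564]
 [-0.00675432  0.18630731  0.9824683   1.5873448 ]
 [ 0.          0.          0.          1.        ]] [[463.43561618   0.         279.90935535]
 [  0.         463.43561618 209.64762333]
 [  0.           0.           1.        ]] ['frame', 'intrinsics', 'world_from_camera']
[[-0.98840498  0.06493408 -0.13725583  0.30010138]
 [-0.15119309 -0.50428255  0.85019983  1.06223319]
 [-0.01400878  0.86109388  0.50825297  0.72700057]
 [ 0.          0.          0.          1.        ]] [[445.58973225   0.         282.69245831]
 [  0.         445.58973225 211.87782097]
 [  0.           0.           1.        ]] ['frame', 'intrinsics', 'world_from_camera']
```

View pics/top0.png

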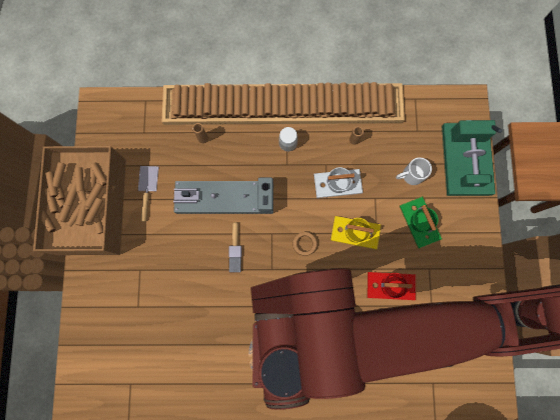

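View pics/side0.png

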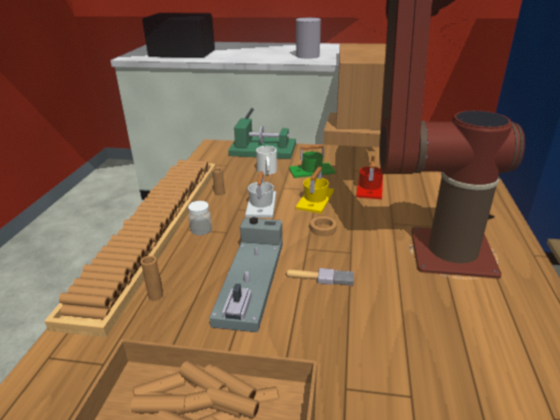

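Top view: the candidates for the pot are aluminium (341,181), yellow (357,233), green (422,222) and red (392,286). I choose the bare aluminium one. The base is at (223,196), with its lock at (187,195). The green fixture at (470,160) is not it. Next is one close crop of the pot and base.

```bash
python3 - <<'E'
import cv2,numpy as np
im=cv2.imread('pics/top0.png')
a=cv2.resize(im[165:225,165:280],None,fx=6.9,fy=6.9/1.4*1.0,interpolation=cv2.INTER_CUBIC)[:, :]
a=cv2.resize(im[170:220,165:280],(736,320),interpolation=cv2.INTER_CUBIC)
b=cv2.resize(im[162:206,305:375],(448,282),interpolation=cv2.INTER_CUBIC)
o=np.zeros((602,736,3),np.uint8);o[:320]=a;o[320:,:448]=b
cv2.imwrite('pics/crop.png',o[:600])
E
```

```text
(no output)
```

View pics/crop.png

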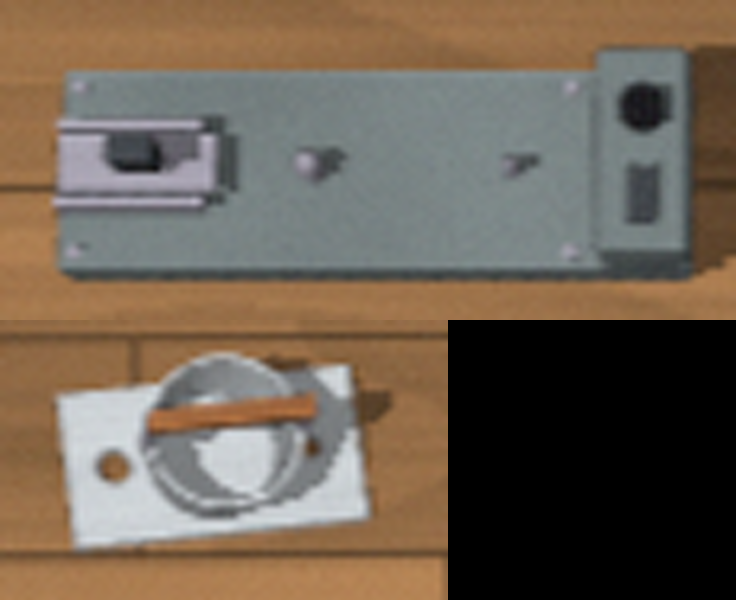

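The crop shows the aluminium pot with its large hole at about (322.7,184.8), small hole at about (354,181.8), and the bar from (328.4,177.6) to (354.2,175.3). The peg tips are at (213.4,195) and (245.5,195.5).

```bash
python3 - <<'E'
from h import *
c=dict(np.load('pics/top0.npz'))
def pr(a,b,z):
    p,q=ray(c,a,z),ray(c,b,z); d=p-q; print((p+q)/2,np.linalg.norm(d),'yaw',np.arctan2(-d[0],d[1])); return (p+q)/2
pr((322.7,184.8),(354,181.8),.01)
bar=pr((328.4,177.6),(354.2,175.3),.104)
seat=pr((213.4,195),(245.5,195.5),.059)
from scipy.spatial.transform import Rotation as R
print(env.read_orientation(), R.from_quat(np.roll(env.read_orientation(),-1)).as_matrix())
w=read_camera('wrist');T=w['world_from_camera'];
r=R.from_quat(np.roll(env.read_orientation(),-1)).as_matrix()
print('cam in tool',r.T@(T[:3,3]-env.read_tool_pos()),'\n',r.T@T[:3,:3],w['intrinsics'])
E
```

```text
[ 0.57473833 -0.19722674  0.01      ] 0.11019189740964837 yaw 0.09211916091054866
[ 0.57458004 -0.19593728  0.104     ] 0.08559365224427475 yaw 0.08545718848393508
[0.5232482  0.17771337 0.059     ] 0.10860635130966072 yaw -0.02179935284231013
[-8.77571259e-04  9.93057702e-01  1.17624956e-01 -4.71763016e-06] [[ 9.72328739e-01  2.33616729e-01 -2.15818319e-04]
 [ 2.33616745e-01 -9.72327199e-01  1.74184797e-03]
 [ 1.97078804e-04 -1.74406762e-03 -9.99998460e-01]]
cam in tool [ 0.07749374  0.00078386 -0.06995847] 
 [[ 1.53939224e-03  9.53397178e-01  3.01714189e-01]
 [ 9.99998741e-01 -1.35169816e-03 -8.30869414e-04]
 [-3.84322041e-04  3.01715088e-01 -9.53398058e-01]] [[291.9520124    0.         271.50041951]
 [  0.         291.9520124  209.79958971]
 [  0.           0.           1.        ]]
```

The measurements are consistent: peg spacing 108.6 mm (108 expected), and the pot's yaw is about 0.09 from both the holes and the bar. I'll check from near with the wrist camera, base first and then pot, at the same relative pose so calibration bias cancels.

```bash
cat >> h.py <<'E'
from scipy.spatial.transform import Rotation as R
def quat(yaw):
    c,s=np.cos(yaw),np.sin(yaw)
    return np.roll(R.from_matrix(np.array([[-s,c,0],[c,s,0],[0,0,-1]])).as_quat(),1)
E
python3 - <<'E'
from h import *
print(env.inverse_kinematics([.523,.178,.335],quat(-.022)),env.inverse_kinematics([.5746,-.197,.30],quat(.09)))
env.move_to([.523,.178,.335],quat(-.022)); env.hold(.2); snap('wrist','wb'); print(env.read_time(),env.read_tool_pos())
env.move_to([.5746,-.197,.30],quat(.09)); env.hold(.2); snap('wrist','wp'); print(env.read_time(),env.read_tool_pos())
a=np.hstack([cv2.imread('pics/wb.png'),cv2.imread('pics/wp.png')])
cv2.imwrite('pics/w2.png',np.vstack([a[:,:560][60:360],a[:,560:][60:360]]))
E
```

```text
[ 1.85290064e-01  2.75042699e-02  1.67942348e+00 -4.44089210e-16
  1.43466490e+00  2.07290064e-01] [-4.60049408e-01  1.81516882e-01  1.57879228e+00 -4.44089210e-16
  1.38128349e+00 -5.50049408e-01]
3.4583 [0.52314025 0.17765426 0.33496009]
5.125 [ 0.57489308 -0.19600476  0.30021189]
```

View pics/w2.png

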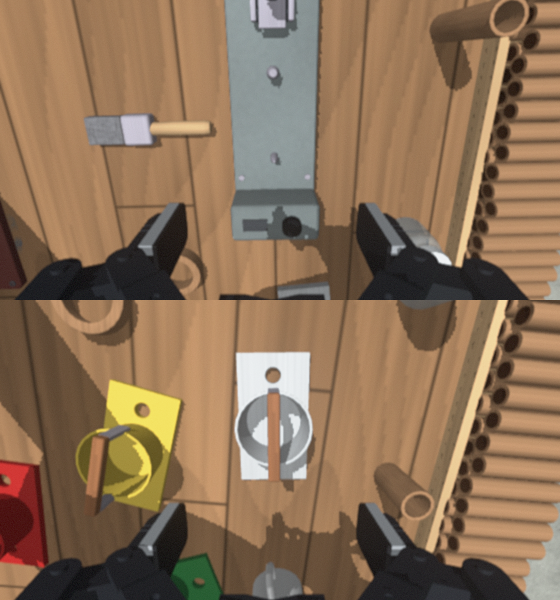

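Base view: the peg tips are near (273,131) and (274,216) in the full frame. Pot view: the large hole is near (272,135), and the bar runs down column 273 from row 150 to 239. Now I'll refine these with masks.

```bash
python3 - <<'E'
from h import *
b,p=[dict(np.load(f'pics/{n}.npz')) for n in('wb','wp')]
fb,fp=b['frame'].astype(int),p['frame'].astype(int)
def blobs(m,lo=4,hi=1e6):
    n,l,s,c=cv2.connectedComponentsWithStats(m.astype(np.uint8)); return [(c[i].round(2),s[i].tolist()) for i in range(1,n) if lo<=s[i][4]<=hi]
# brown hole in plate / bar
sat=fp.max(2)-fp.min(2); m=sat>35
m[:110]=0;m[240:]=0;m[:,:240]=0;m[:,307:]=0
print('hole/bar',blobs(m,15))
ys,xs=np.nonzero(m&(np.add.outer(np.arange(420),0*np.arange(560))>150)); k=(xs>262)&(xs<285)
print('bar rect',cv2.minAreaRect(np.c_[xs[k],ys[k]].astype(np.float32)))
w=(fp.min(2)>150)&(sat<35); w[:,:228]=0;w[:,316:]=0;w[:100]=0;w[250:]=0
ct=max(cv2.findContours(w.astype(np.uint8),0,1)[0],key=cv2.contourArea); print('plate',cv2.minAreaRect(ct),cv2.approxPolyDP(ct,4,True)[:,0].tolist())
# pegs: 
g=fb.sum(2)
for (x,y) in((273,131),(274,216)):
    print(g[y-10:y+11,x-9:x+10]//3)
z=[cv2.resize(f[y0:y0+140,225:325],(400,560),interpolation=cv2.INTER_CUBIC) for f,y0 in((b['frame'],95),(p['frame'],105))]
cv2.imwrite('pics/z.png',np.hstack(z)[:,:,::-1])
for n,px,h in(('thick',(273,131),.059),('thin',(274,216),.059)): print(n,ray(b,px,h))
print('hole',ray(p,(272.5,135),.01))
E
```

```text
hole/bar [(array([270.49, 110.64]), [240, 110, 67, 3, 148]), (array([272.72, 135.43]), [267, 129, 13, 13, 137]), (array([273.4 , 195.42]), [267, 153, 14, 87, 1058])]
bar rect ((273.37518310546875, 196.01339721679688), (86.12484741210938, 12.225323677062988), 89.31793975830078)
plate ((273.0, 175.5), (127.0, 78.0), 90.0) [[309, 112], [236, 113], [234, 191], [242, 239], [267, 238], [266, 211], [261, 220], [248, 214], [238, 199], [237, 182], [245, 166], [269, 148], [296, 161], [308, 179], [306, 198], [299, 176], [288, 173], [293, 192], [285, 224], [305, 211], [312, 192], [307, 169]]
[[150 150 147 148 149 148 148 150 149 151 148 150 147 148 148 146 146 147
  147]
 [150 153 151 150 150 150 150 150 151 152 150 149 150 149 146 148 146 147
  147]
 [152 151 152 149 152 148 152 149 152 151 150 150 148 148 147 146 148 144
  147]
 [152 151 151 150 152 151 149 150 149 149 147 148 147 146 148 145 144 147
  148]
 [152 150 152 150 150 147 142 142 142 139 138 138 143 147 147 144 145 147
  147]
 [151 151 149 151 149 143 139 140 138 132 129 129 133 141 145 146 147 144
  148]
 [152 148 151 149 145 142 1
[... 2314 characters left out ...]
1
  151]
 [153 153 153 153 149 139 135 145 157 154 124  96  86  87 108 134 145 152
  153]
 [152 154 152 152 150 144 135 140 159 160 126  96  83  88 103 124 135 148
  153]
 [152 151 154 149 151 149 139 142 149 147 116  92  87  89 102 121 140 149
  153]
 [151 150 149 151 150 152 148 143 147 140 116  94  90  90  99 121 144 151
  153]
 [149 151 152 152 152 151 151 150 151 146 131 110 104 106 105 122 143 151
  150]
 [151 148 150 149 150 151 151 152 153 150 144 137 131 131 132 137 144 150
  150]
 [150 149 147 151 151 150 151 151 151 150 149 146 147 148 149 148 150 148
  149]]
thick [0.52677147 0.23891577 0.059     ]
thin [0.52599369 0.13610029 0.059     ]
hole [ 0.57148987 -0.13979355  0.01      ]
```

View pics/z.png

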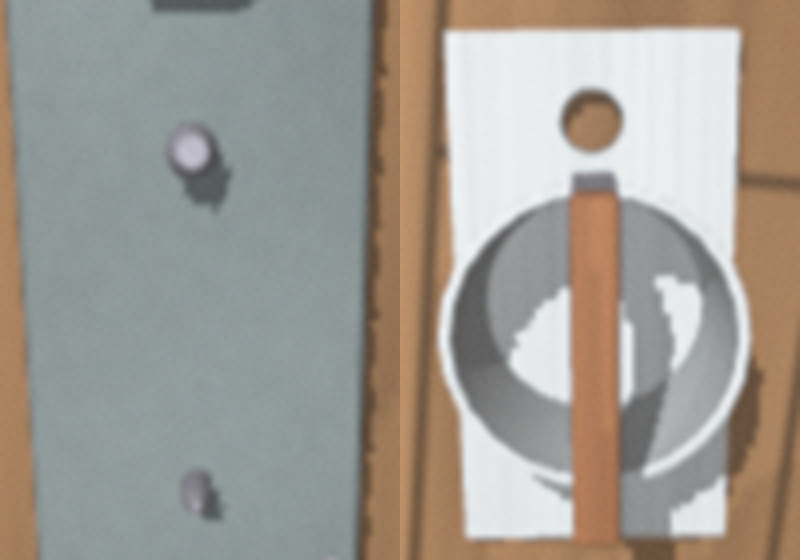

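```bash
python3 - <<'E'
from h import *
b,p=[dict(np.load(f'pics/{n}.npz')) for n in('wb','wp')]
yw=lambda d:np.arctan2(-d[0],d[1])
for y in(220.7,221.5):
  A,B=ray(b,(272.3,132.5),.059),ray(b,(273.4,y),.059);d=A-B; print(A,B,np.linalg.norm(d),'yaw',yw(d),'seat',(A+B)/2)
# deck side edges -> yaw: 
f=b['frame'].astype(int); m=((f[:,:,2]-f[:,:,0])>=0)&(f.sum(2)>330)
for row in range(140,236,15):
  xs=[x for x in range(225,330) if m[row,x]]; L,Rr=ray(b,(min(xs)-.5,row),.035),ray(b,(max(xs)+.5,row),.035); print(row,min(xs),max(xs),(L+Rr)/2,Rr[0]-L[0])
H=ray(p,(272.7,135.3),.010)
H2=ray(p,(272.7,135.3),.005)
E1,E2=ray(p,(272.9,152.5),.104),ray(p,(273.9,239.5),.104)
d=E1-E2;print('hole',H,H2,'bar',E1,E2,np.linalg.norm(d),'yaw',yw(d),'centre',(E1+E2)/2)
c=(E1+E2)/2; print('hole->centre dist',np.linalg.norm((H-c)[:2]),'yaw',yw(H-c))
T=[ray(p,q,.01) for q in((236,113),(309.5,112),(242,239),(305.5,239))]
t,u=(T[0]+T[1])/2,(T[2]+T[3])/2; print('plate',(t+u)/2,np.linalg.norm(t-u),np.linalg.norm(T[0]-T[1]),np.linalg.norm(T[2]-T[3]),yw(t-u))
w=p['world_from_camera'];print(env.read_tool_pos())
E
```

```text
[0.52593587 0.23727043 0.059     ] [0.52512221 0.12987301 0.059     ] 0.10740050661882963 yaw -0.007576060304535089 seat [0.52552904 0.18357172 0.059     ]
[0.52593587 0.23727043 0.059     ] [0.52510155 0.12880394 0.059     ] 0.10846970268158182 yaw -0.007691874084594957 seat [0.52551871 0.18303719 0.059     ]
140 230 316 [0.52663312 0.22713573 0.035     ] 0.10750043718936086
155 231 315 [0.52627094 0.2087844  0.035     ] 0.10664162135438782
170 231 315 [0.5258972  0.18986085 0.035     ] 0.10830436244676511
185 232 314 [0.52551189 0.17033786 0.035     ] 0.10743107458435402
200 233 314 [0.52577163 0.15017264 0.035     ] 0.1078445777072029
215 234 314 [0.52603987 0.12934784 0.035     ] 0.10827160587758144
230 235 313 [0.52563771 0.1078448  0.035     ] 0.10735421263562867
hole [ 0.57176122 -0.14011835  0.01      ] [ 0.57180557 -0.14039904  0.005     ] bar [ 0.57252533 -0.14979665  0.104     ] [ 0.58153935 -0.23427209  0.104     ] 0.08495500514691424 yaw 0.10630363807380097 centre [ 0.57703234 -0.19203437  0.104     ]
hole->centre dist 0.05218292403553052 yaw 0.10118496950008542
plate [ 0.57759999 -0.19412781  0.01      ] 0.16047057645908366 0.08608047519844306 0.0848942152601425 0.10297331391976562
[ 0.57489308 -0.19600476  0.30021189]
```

Both views are self-consistent: peg spacing 107.4–108.5, bar 85, plate 160×86. The wrist and top cameras differ by a constant 3–5 mm. Now I grasp, then remeasure the hole in hand, which cancels that bias.

```bash
python3 - <<'E'
from h import *
q=quat(.103)
env.move_to([.5765,-.1945,.25],q)
print(env.move_linear([.5765,-.1945,.152],max_speed=.1,threshold=8),env.read_tool_pos())
env.grip(0.0,60); print(env.read_opening(),env.read_tool_pos())
env.move_linear([.5765,-.1945,.30],max_speed=.15); env.hold(.3)
print(env.read_ft_force(),env.read_torque(),env.read_time())
c=snap('wrist','wh'); print(env.read_tool_pos())
E
```

```text
False [ 0.57706102 -0.19476505  0.15290859]
0.12746675140888097 [ 0.5768148  -0.19452305  0.1521653 ]
[-0.38448986 -0.88257215 -3.87299154] [0.01135808 0.02058673 0.02536502] 8.675
[ 0.57638014 -0.19444608  0.29948756]
```

View pics/wh.png

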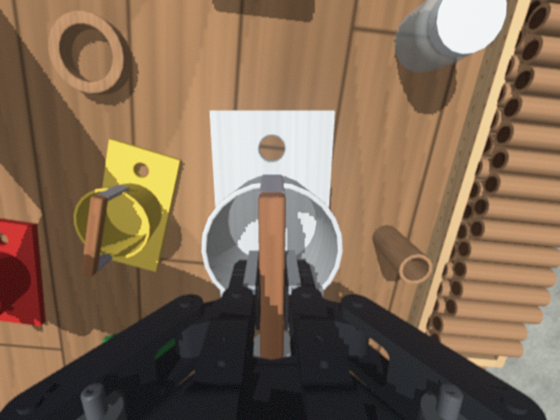

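Held and lifted (3.9 N on the wrist): hole at (272,148), plate edge at row 111 between columns 210 and 334. Next I compute the hole in hand, using the same camera frame as the pegs.

```bash
python3 - <<'E'
from h import *
c=dict(np.load('pics/wh.npz')); f=c['frame'].astype(int)
s=f.max(2)-f.min(2); m=((s>35)).astype(np.uint8); m[:125]=0;m[170:]=0;m[:,:240]=0;m[:,300:]=0
n,l,st,ce=cv2.connectedComponentsWithStats(m); print([(ce[i],st[i]) for i in range(1,n) if st[i][4]>30])
w=((f.min(2)>150)&(s<35))
for r in(115,130,145,160):
    xs=[x for x in range(195,350) if w[r,x]]; print(r,min(xs),max(xs))
i=max(range(1,n),key=lambda k:st[k][4]*(abs(ce[k][1]-148)<8)); h=ce[i]
tp=np.array(env.read_tool_pos()); zp=tp[2]-.152+.01
H=ray(c,h,zp); r=R.from_quat(np.roll(env.read_orientation(),-1)).as_matrix()
print('hole tool',r.T@(H-tp), 'upper corners',[r.T@(ray(c,q,zp)-tp) for q in((209.5,110.5),(334.5,110.5))])
E
```

```text
[(array([271.47149123, 147.60307018]), array([260, 136,  24,  24, 456], dtype=int32))]
115 210 334
130 211 333
145 212 332
160 213 331
hole tool [0.05573684 0.00036974 0.14202318] upper corners [array([ 0.08073508, -0.04228185,  0.14206465]), array([0.08086028, 0.04364377, 0.14200228])]
```

```bash
python3 - <<'E'
from h import *
q=quat(-.008)
env.move_to([.5251,.1817,.30],q)
env.move_linear([.5251,.1817,.220],max_speed=.08); env.hold(.3)
c=snap('wrist','wx'); t=snap('side','sx'); tp=env.read_tool_pos(); print(tp,env.read_time())
print('expected tip px',proj(c,[.5259,.2373,.059]),'hole bottom/top px',[proj(c,[.5255,tp[1]+.0557,tp[2]-.152+d]) for d in(0,.01)])
a=cv2.resize(c['frame'][115:185,235:310],(525,490),interpolation=cv2.INTER_CUBIC)
cv2.imwrite('pics/zx.png',a[:,:,::-1])
E
```

```text
[0.52513924 0.18170795 0.22015306] 11.6917
expected tip px [270.8854765  145.35635667] hole bottom/top px [array([270.32403974, 146.32900017]), array([270.26963131, 147.64893184])]
```

View pics/zx.png

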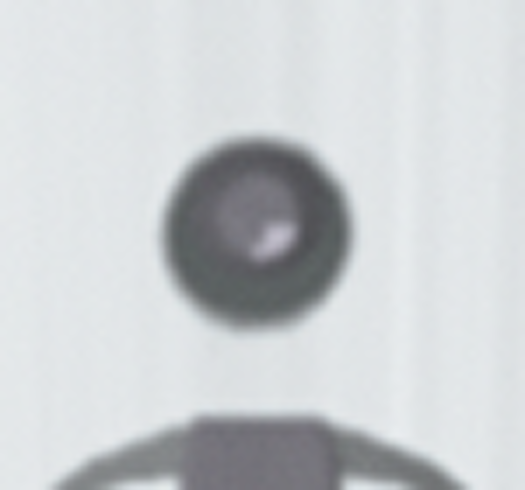

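The peg tip at (271.7,146.1) shows inside the hole, whose centre is (271.7,148.1). An aligned peg would give a −2.2 px row difference and I see −2.0, so the error is about 0.2 mm. Now I lower it.

```bash
python3 - <<'E'
from h import *
f0=np.array(env.read_ft_force())
for z,th in((.200,12),(.1905,12),(.184,10)):
    hit=env.move_linear([.5251,.1817,z],max_speed=.04,threshold=th)
    print(z,hit,env.read_tool_pos(),np.round(np.array(env.read_ft_force())-f0,2),np.round(env.read_torque(),2),env.read_time())
    if hit: break
env.hold(.1);snap('wrist','wl');snap('side','sl')
a=cv2.imread('pics/sl.png');cv2.imwrite('pics/slz.png',cv2.resize(a[150:350,160:360],(600,600),interpolation=cv2.INTER_CUBIC))
E
```

```text
0.2 False [0.52506723 0.18167767 0.19983783] [ 0.35  0.28 -1.02] [ 0.03 -0.01 -0.02] 12.3417
0.1905 False [0.52476087 0.18164761 0.18996985] [ 0.14 -0.42  0.03] [ 0.02 -0.03  0.  ] 12.725
0.184 True [0.52647277 0.18191485 0.18711785] [ 1.12 -0.6   6.29] [-0.   -0.07 -0.09] 12.9333
```

View pics/slz.png

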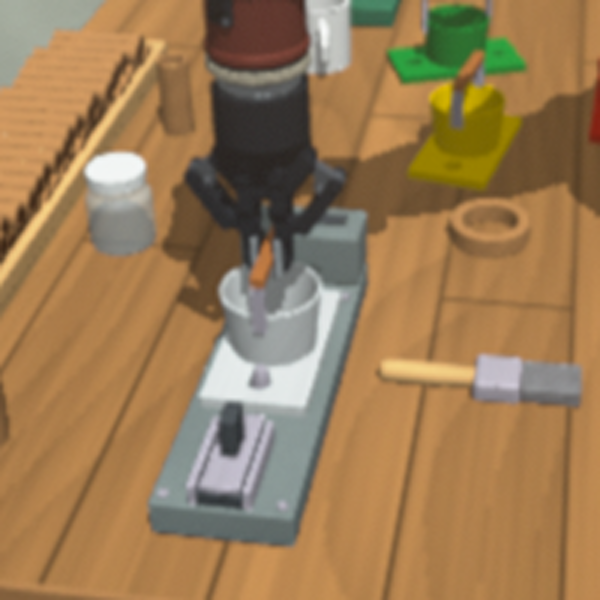

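Contact came at TCP z = 0.1871, which is the seated height, and the picture shows the plate flat with the peg through the hole. Release and look at the knob.

```bash
python3 - <<'E'
from h import *
env.grip(0.7); env.hold(.3); print(env.read_opening())
env.move_linear([.5255,.1817,.30],max_speed=.15); env.hold(.3)
c=snap('wrist','wr'); print(env.read_time())
f=c['frame'].astype(int); m=(f.max(2)<75).astype(np.uint8); m[130:]=0;m[:,:230]=0;m[:,320:]=0
n,l,s,ce=cv2.connectedComponentsWithStats(m); print([(ce[i].round(1),s[i]) for i in range(1,n) if s[i][4]>20])
s=f.max(2)-f.min(2)
print('nominal knob top centre px open/shut',[proj(c,[.526+0.008*d,.183+d,.089]) for d in(.144,.108)],'hole',proj(c,[.526,.237,.045]),'tip',proj(c,[.526,.237,.059]))
cv2.imwrite('pics/wrz.png',cv2.resize(c['frame'][0:260,190:360],(510,780))[:600,:,::-1])
E
```

```text
0.7016419120103925
15.225
[(array([273.4,  50.7]), array([266,  34,  14,  24, 134], dtype=int32)), (array([288.5,  68.5]), array([288,  56,   2,  26,  49], dtype=int32))]
nominal knob top centre px open/shut [array([272.52116489,  31.33202308]), array([272.41632003,  77.85183683])] hole [271.89758546 137.57498391] tip [271.87334841 138.47324982]
```

View pics/wrz.png

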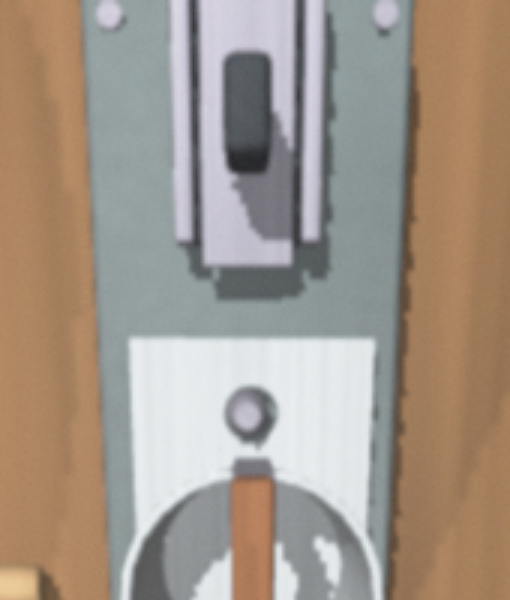

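The pot is seated and free, with the peg in its hole. The knob top is centred near (272,33), so the lock is at about 1.5 mm (nearly open). Grip the knob and slide it.

```bash
python3 - <<'E'
from h import *
q=quat(-.008)
env.move_to([.527,.325,.22],q)
print(env.move_linear([.527,.325,.133],max_speed=.1,threshold=8),env.read_tool_pos())
env.grip(0.0,30); print('open',env.read_opening(),env.read_tool_pos()); env.hold(.1)
f0=np.array(env.read_ft_force())
hit=env.move_linear([.527-.042*.008,.325-.044,.133],max_speed=.04,threshold=15); 
print(hit,env.read_tool_pos(),np.round(np.array(env.read_ft_force())-f0,2),env.read_time())
E
```

```text
False [0.52754734 0.32525791 0.13383321]
open 0.15686658863067116 [0.52647424 0.32522996 0.13363194]
True [0.52618766 0.29044627 0.13371364] [ 5.39  3.6  -2.97] 18.375
```

It travelled 34.8 mm (34.5 expected) and stopped on force at seat + 108 mm. Release, retreat and check.

```bash
python3 - <<'E'
from h import *
p=env.read_tool_pos()
env.grip(0.7); env.move_linear([p[0],p[1],.22],max_speed=.15)
env.move_to([.5255,.1817,.30],quat(-.008)); env.hold(.3)
c=snap('wrist','wf'); print(env.read_time(),env.read_ft_force())
b=cv2.imread('pics/wr.png')
d=np.hstack([cv2.resize(x[0:170,210:340],(390,510),interpolation=cv2.INTER_CUBIC) for x in(b,c['frame'][:,:,::-1])])
cv2.imwrite('pics/fin.png',d)
print([proj(c,[.526,.183+y,.089]) for y in(.108,.111)])
E
```

```text
20.5667 [ 0.24670783 -0.2441627   0.01903511]
[array([271.89082279,  79.08824318]), array([271.87509864,  75.36447239])]
```

View pics/fin.png

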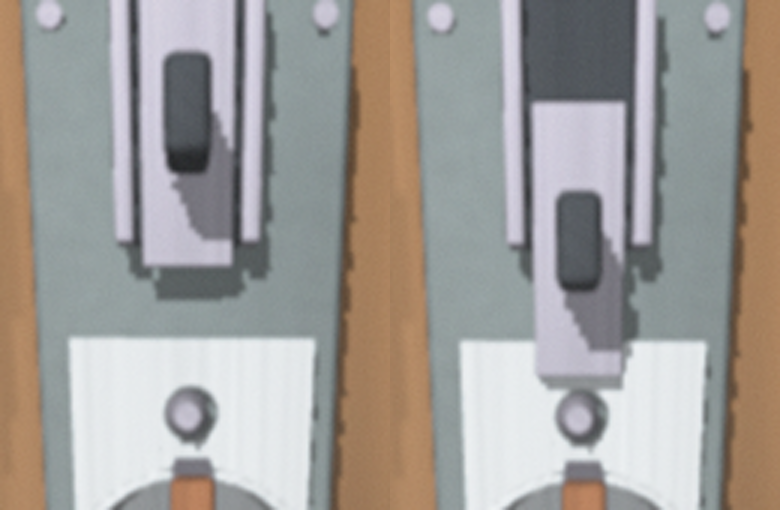

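The tongue covers about 12 mm of the plate edge. The knob top is at row 79.2, against 79.1 predicted for shut and 75.4 for 3 mm short. The pot has not moved, so I hand in.

```bash
python3 -c "
from station import env
env.close_job()"
```

```text
the job is handed in; nothing more can be done
```

I put the pot back on the gluing unit, let it go, slid the lock to its end stop and handed the job in. The last clock reading, just before hand-in, was 20.6 s of the 48 s allowed. No verdict is reported.

- **Pot:** I gripped the aluminium pot by its bar and lined it up by looking at the thick peg through the large hole (about 0.2 mm off). I lowered it in the grip until it touched at the expected seated height (TCP z 0.187 m).
- **Lock:** I gripped the knob and slid it 34.8 mm (about 34.5 mm expected) until the force on the tool stopped it.
- **Last checks:** In the final wrist picture the peg is in the hole and the plate looks flat. The tongue covers about 12 mm of the plate. The knob is at pixel row 79.2, against 79.1 predicted for shut. The gripper is clear, with about 0 N on the tool.
- **Disagreement:** The top and wrist cameras differed by 3–5 mm in absolute position. I relied on wrist-camera measurements relative to the gripper, and the contact height and fit agreed with them.
- **Not checked:** I did not measure the other things on the bench for movement at the end. No move or contact reading suggested touching any of them.

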